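# Open the combination padlock and present it

### The arm

A 6-joint arm with a two-finger parallel gripper is mounted at the origin on the work surface. World frame = base frame: x ahead of the robot, y to its left, z up, the work surface at z = 0. Lengths are in m, angles in rad, forces in N, time in s.
With the tool pointing down it reaches from about 0.375 to 0.975 m from the base axis. Payload 3.8 kg.
Tool frame: the origin (TCP) lies midway between the tips of the shut fingers; the grasp point (between the pads) lies 19 mm behind it; x points along the fingers, y is the direction in which the jaws open and shut, and the axes are right-handed (so a half turn about x gives the same grasp; the last joint's range is limited). The gripper opens to 88 mm and grips with 3 to 60 N. Pads are 18 mm wide; open, the fingers measure 123 mm over their backs; the gripper's body (75 mm by 187 mm) begins 45 mm behind the grasp point.
Start: joints at [-1.158, 0.264, 1.604, -0, 1.274, -0.037], TCP at [0.293, -0.608, 0.239] pointing down, gripper open.
Joint ranges: [-2.63, 2.63], [-0.94, 2.18], [0.31, 2.57], [-1.31, 4.45], [0, 2.66], [-2.55, 2.55]. Speed limits (rad/s): [2.57, 2.57, 3.14, 3.14, 3.14, 3.14].

### API

Orientations are given as a rotation vector (axis times angle).
In Python, from cell import manip, inverse_kinematics, cams, order gives the robot as it stands. Calls block until the motion is done:
- manip.move_pose(position, orientation): joint-space move of the TCP to a pose.
- manip.move_linear(position, rate=0.15, rot=None): straight line of the TCP; rot=None keeps the orientation; rate is the mean speed in m/s.
- manip.set_joints(angles): joint-space move.
- manip.set_gripper(opening, force=None): finger opening in m; force is the grip in N (None keeps the last); returns when the fingers have stopped.
- manip.dwell(seconds).
- inverse_kinematics(position, orientation): joint angles nearest the present ones, or None.
- manip.state(): the state.
- cams.capture(name): name is "scene" or "top" or "wrist"; returns a dict with "image" (480x640x3 uint8, blue, green, red), "z_map" (480x640 float32, m along the optical axis (not along the pixel's ray), 0 where there is no reading), "intrinsics" (3x3 intrinsics, pixels), "position" and "orientation" of the camera in the world; the wrist camera has in their place "T_tool_cam" (4x4, takes a point from camera to tool coordinates, whose origin is the TCP and whose axes are the tool frame's). Camera axes: x right, y down, z forward; pixel columns grow to the right and rows downward; lengths in m; the calibration is good to about 2 mm. A picture is of the moment at which its call begins: read the wrist's pose just before it.
A pose or a line that the arm cannot do raises manip.IKError and nothing moves.
- order.close_job(): hands the job in, once; it reports no verdict.
The state is a dict: "clock": time; "joint_pos": joint angles; "joint_velocities": joint speeds; "tau": joint torques, N m; "tool_pos": TCP position; "tcp_rot": TCP orientation; "contact_force": force on the tool from outside, world axes, zero at the start; "moment": the same for the moment, N m; "gripper_width": finger opening in m.
Only numpy, scipy, OpenCV 4.12 (cv2) and the standard library are available. Lean on these libraries where they do the work, as an engineer would, in place of code of your own. Each camera call takes 0.05 s, during which the arm holds its last target.

### The job

Put the red lockout padlock into the pocket of the grey holding block, flat on the pocket floor with the dial face up and the shackle over the wall with the yellow mark, and let go of it. With the lock resting there, turn the black dial click by click until its white pointer stands at the green mark, then pull the shackle fully open, straight out of the body. Finally lift the open lock clear and finish while still holding it up steady in the gripper, dial up and level, about 15 cm above the bench, leaving the bottle, the jar and the notebook where they are.

Things in the scene. Friction and masses are not known exactly. Their poses are not given: they have to be found in the camera images.
- lock_center (a point): Centre of the red padlock's body, half-way up. Body 60 mm long (x), 56 mm wide (y), 28 mm thick; whole lock 0.28 to 0.45 kg. Lies on its back on the bench, dial face up (z up). The steel shackle sticks out of the +x end at mid-height; seated in the pocket, lock +x points along pocket +x.
- dial_grip (a point): On the dial's axis, half-way up its grip bar, 13.8 mm above the lock's top face. Black disc 41 mm across, its top 7 mm above the lock face, with a straight grip bar 36 mm long (dial x), 11 mm wide (y), its top 21 mm above the lock face. Axis 3 mm from the lock centre towards lock -x. White stripe on the bar's +x half is the pointer. z up.
- dial (a joint): Dial angle, rad, counter-clockwise from above positive; 0 = white pointer along lock +x, at the green mark (opens). Starts at 0.9 to 2.4: turn clockwise. Stops at -0.6 and 2.9. Sprung notches click every 30 degrees (0.524 rad), one at 0; up to about 0.1 N m to pass one; left free it settles in the nearest. Shackle released only within about 0.15 rad of 0.
- shackle_legs (a point): Mid-way between the straight legs of the U-shaped shackle, at body mid-height, 54 mm from the lock centre along lock +x when shut; moves with the shackle. Round bar 8 mm thick, lying flat; legs 19 mm either side of the centre line, 46 mm over the outsides, 30 mm gap between; legs leave the body 24 mm before this point, the bow ends 25 mm beyond it. Axes as the lock's.
- shackle (a joint): How far the shackle has been pulled out along the lock's +x, m: 0 shut, 0.024 fully open (stop). Locked, it has 1 to 2 mm of play; released, it slides against about 2 N of friction and stays where it is left.
- pocket_floor (a point): Centre of the pocket floor of the fixed grey block, z up, 6 mm above the bench. Block 80 (x) by 76 mm (y). Pocket 64 (x) by 60 mm (y); walls 8 mm thick rise 8 mm above the floor; the side walls (along x) are open over the middle 42 mm. The +x wall has a yellow mark: the shackle lies over it. Seated, the lock's centre is 14 mm above this point.
- bottle: Amber bottle, 60 mm across, 130 mm tall, origin at the centre of its underside; leave alone.
- jar: White jar with blue lid, 54 mm across, 70 mm tall, origin at the centre of its underside; leave alone.
- notebook: Blue notebook 152 x 212 x 16 mm, origin at the centre of its underside; leave alone.

How it is judged:
By the outcome, as a careful person would: the job done as asked, in the order asked, and still so for the second after the job is handed in, while the arm keeps its last pose, push and grip.
It also fails if it takes over 72 s, if anything falls off the work surface, if the arm or the gripper's body presses on something with over 40 N, if the wrist force passes 120 N, or if a joint passes its speed limit or range.

## Working session

There is one attempt and no reset: what is moved stays moved. The work goes in short steps, each a Python script; the robot and the scene stay as the last script left them, time stands still between calls to the robot, and variables do not carry over. Pictures are saved under pics/ and viewed, and the job is handed in when it is done.

```bash
ls; mkdir -p pics
cat > h.py <<'E'
import numpy as np, cv2
from scipy.spatial.transform import Rotation as R
from cell import manip, inverse_kinematics, cams, order
def snap(name,fn):
    s=manip.state(); c=cams.capture(name)
    cv2.imwrite('pics/'+fn,c['image'])
    K=np.array(c['intrinsics'])
    T=np.eye(4)
    if 'T_tool_cam' in c:
        W=np.eye(4);W[:3,:3]=R.from_rotvec(s['tcp_rot']).as_matrix();W[:3,3]=s['tool_pos']
        T=W@np.array(c['T_tool_cam'])
    else:
        o=np.array(c['orientation']); T[:3,:3]=o if o.shape==(3,3) else R.from_rotvec(o).as_matrix() if o.size==3 else R.from_quat(o).as_matrix()
        T[:3,3]=c['position']
    np.savez('pics/'+fn[:-4]+'.npz',image=c['image'],z=c['z_map'],K=K,T=T)
    return dict(image=c['image'],z=c['z_map'],K=K,T=T)
def load(fn):
    return dict(np.load('pics/'+fn+'.npz'))
def ray(c,uv,h):
    uv=np.atleast_2d(np.float64(uv)); d=np.c_[uv,np.ones(len(uv))]@np.linalg.inv(c['K']).T@c['T'][:3,:3].T
    o=c['T'][:3,3]; return o+d*((h-o[2])/d[:,2])[:,None]
def cloud(c):
    z=c['z'];v,u=np.indices(z.shape)
    P=np.stack([u*z,v*z,z],-1)@np.linalg.inv(c['K']).T
    return P@c['T'][:3,:3].T+c['T'][:3,3]
def down(yaw):
    # tool x down, tool y (jaw axis) at yaw in world xy
    x=np.array([0,0,-1.]);y=np.array([np.cos(yaw),np.sin(yaw),0]);z=np.cross(x,y)
    return R.from_matrix(np.c_[x,y,z]).as_rotvec()
E
python3 - <<'E'
from h import *
for n in ['scene','top','wrist']:
    c=snap(n,n+'0.png'); print(n,c['K'].tolist(),c['T'].round(3).tolist())
print(manip.state())
E
```

```text
pics
scene [[517.090280479196, 0.0, 318.6528047765095], [0.0, 517.090280479196, 246.00010906323905], [0.0, 0.0, 1.0]] [[-0.564, 0.456, -0.688, 1.571], [0.825, 0.334, -0.456, 0.628], [0.022, -0.825, -0.564, 0.84], [0.0, 0.0, 0.0, 1.0]]
top [[495.4360420487692, 0.0, 314.64952475283604], [0.0, 495.4360420487692, 245.61250885931366], [0.0, 0.0, 1.0]] [[-0.013, -0.979, 0.206, 0.351], [-1.0, 0.011, -0.01, 0.009], [0.008, -0.206, -0.979, 1.282], [0.0, 0.0, 0.0, 1.0]]
wrist [[400.5376783756027, 0.0, 320.1904053851053], [0.0, 400.5376783756027, 237.88489794068397], [0.0, 0.0, 1.0]] [[0.435, -0.86, -0.266, 0.361], [-0.9, -0.416, -0.127, -0.575], [-0.002, 0.294, -0.956, 0.383], [0.0, 0.0, 0.0, 1.0]]
{'clock': 0.15, 'joint_pos': array([-1.15790312e+00,  2.64577759e-01,  1.60504614e+00,  7.37710380e-07,
        1.27369835e+00, -3.68990636e-02]), 'joint_velocities': array([ 0.00078184,  0.00062053, -0.00471937,  0.00057434,  0.00064709,
        0.00074607]), 'tau': array([ 2.29896696e-04, -5.02846313e+01, -3.57469833e+01,  7.28613487e-02,
        2.49286165e-02, -1.02462716e-04]), 'tool_pos': array([ 0.29325588, -0.60736395,  0.23768325]), 'tcp_rot': array([ 1.97220052,  0.45296619, -1.9728532 ]), 'contact_force': array([-0.32019164,  0.7952805 ,  0.30737676]), 'moment': array([ 0.05034307, -0.00579221,  0.01382829]), 'gripper_width': 0.08833231491271029}
```

View pics/top0.png

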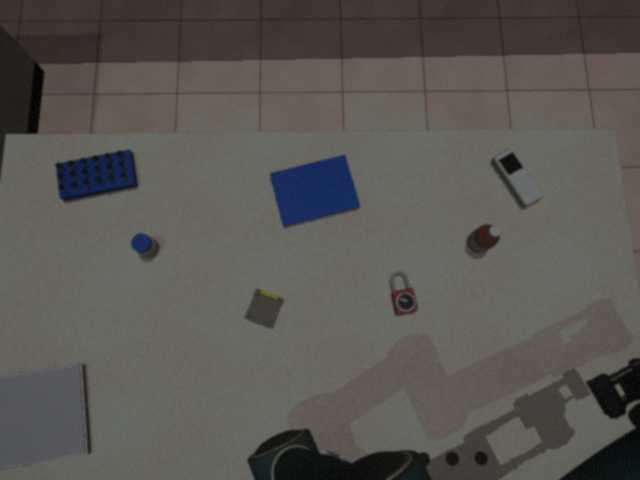

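View pics/scene0.png

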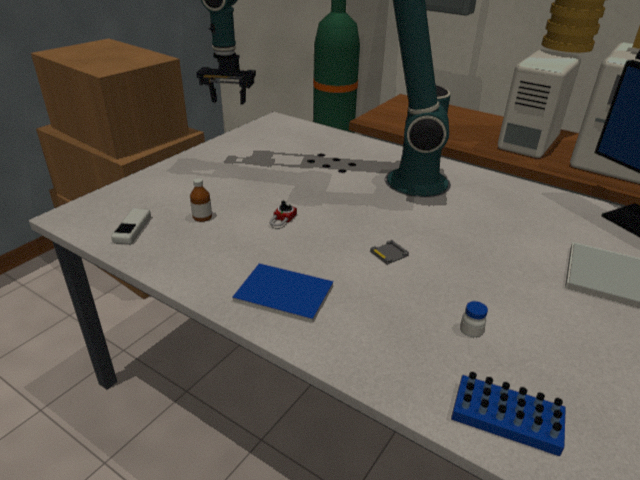

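View pics/wrist0.png

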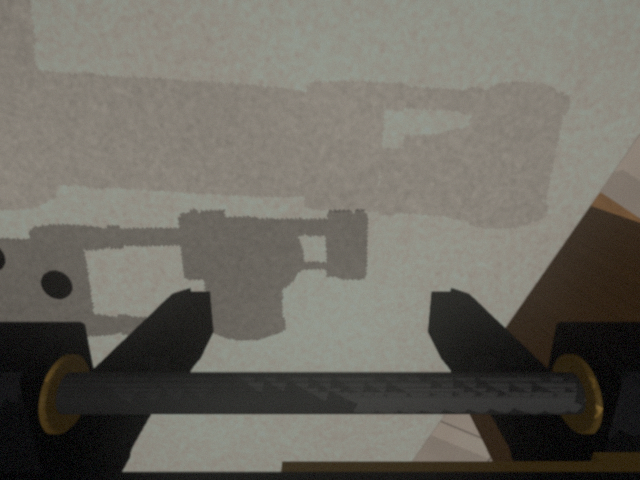

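The top view shows the lock at about (404,300) with its shackle towards +x. The grey block is at (264,309), with its yellow mark on the upper-right side. The bottle, jar and notebook are well clear.

Run:
```python
from h import *
c=load('top0')
print('lock',ray(c,[[404,302],[399,275]],0.028),'block',ray(c,[[264,309],[270,294]],0.014))
print('bottle,jar,nb',ray(c,[[482,242],[146,252],[316,190]],0.0))
W=np.eye(4);s=manip.state();W[:3,:3]=R.from_rotvec(s['tcp_rot']).as_matrix();W[:3,3]=s['tool_pos']
w=load('wrist0');print((np.linalg.inv(W)@w['T']).round(4))
```

```text
lock [[ 0.46622632 -0.22834579  0.028     ]
 [ 0.53527814 -0.21901317  0.028     ]] block [[0.45422223 0.12668263 0.014     ]
 [0.49226354 0.11162403 0.014     ]]
bottle,jar,nb [[ 0.62510161 -0.44904339  0.        ]
 [ 0.60850987  0.43927123  0.        ]
 [ 0.77434538 -0.01025134  0.        ]]
[[ 2.000e-04 -2.945e-01  9.556e-01 -1.450e-01]
 [ 1.000e+00  6.000e-04 -0.000e+00 -1.000e-04]
 [-6.000e-04  9.556e-01  2.945e-01 -7.560e-02]
 [ 0.000e+00  0.000e+00  0.000e+00  1.000e+00]]
```

Run:
```python
from h import *
manip.move_pose([0.468,-0.228,0.15],down(0.135-np.pi/2))
print(manip.state()['clock'],manip.state()['joint_pos'],manip.state()['tool_pos'])
snap('wrist','w1.png')
```

```text
1.725 [-5.02098613e-01  4.68557851e-02  2.02356402e+00 -2.75005903e-04
  1.07006896e+00  9.34247363e-01] [ 0.46835506 -0.22882886  0.15047178]
```

View pics/w1.png

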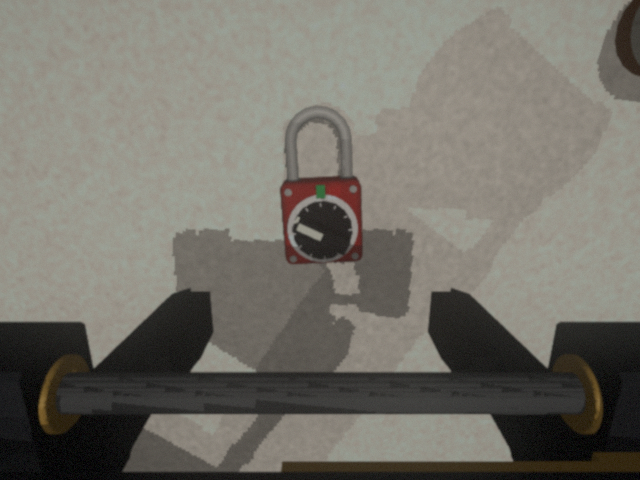

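The lock is shut, with its body at about (321,221), the green mark at (321,191) and the white pointer towards (300,229), which is left in the image. I'll measure it from the mask and depth.

```bash
cat >> h.py <<'E'
def redmask(c):
    hsv=cv2.cvtColor(c['image'],cv2.COLOR_BGR2HSV)
    m=(((hsv[...,0]<10)|(hsv[...,0]>170))&(hsv[...,1]>120)&(hsv[...,2]>40)).astype(np.uint8)
    return m
def lockpose(c,htop):
    """quad of red top face; returns centre, yaw (shackle dir ref green)"""
    m=redmask(c); n,l,s,_=cv2.connectedComponentsWithStats(cv2.morphologyEx(m,cv2.MORPH_CLOSE,np.ones((5,5))))
    k=1+np.argmax(s[1:,4]); pts=np.argwhere(l==k)[:,::-1]
    P=cloud(c); zz=P[pts[:,1],pts[:,0],2]
    hull=cv2.convexHull(pts.astype(np.int32)).reshape(-1,2)
    W=ray(c,hull,htop)[:,:2]
    r=cv2.minAreaRect((W*1000).astype(np.float32))
    return r,np.median(zz),pts
def pointer(c,h):
    g=c['image'].astype(int)
E
python3 - <<'E'
from h import *
c=load('w1')
r,zz,pts=lockpose(c,0.028); print(r,zz,pts.min(0),pts.max(0))
P=cloud(c)
for v in range(170,270,6): print(v,P[v,290].round(4),P[v,321].round(4),P[v,352].round(4))
E
python3 - <<'E'
import cv2
im=cv2.imread('pics/w1.png')[90:280,260:390]
cv2.imwrite('pics/w1z.png',cv2.resize(im,None,fx=3.1,fy=3.1,interpolation=cv2.INTER_NEAREST))
E
```

```text
((473.6177673339844, -229.56080627441406), (58.28974533081055, 53.391780853271484), 11.206780433654785) 0.02650320674979903 [282 179] [361 262]
170 [ 0.5041 -0.2031  0.0161] [ 5.048e-01 -2.248e-01 -5.000e-04] [ 0.5098 -0.2458  0.0155]
176 [ 0.4999 -0.2036  0.0159] [ 0.5011 -0.2253  0.0038] [ 0.5058 -0.2464  0.0165]
182 [ 0.497  -0.2044  0.0234] [ 0.4999 -0.2254  0.0237] [ 0.5029 -0.2462  0.0251]
188 [ 0.4934 -0.205   0.0261] [ 0.4968 -0.2258  0.0291] [ 0.4993 -0.2465  0.0277]
194 [ 0.4898 -0.2056  0.0288] [ 0.4925 -0.2264  0.0281] [ 0.4951 -0.2473  0.0269]
200 [ 0.4854 -0.206   0.0271] [ 0.4882 -0.227   0.027 ] [ 0.4912 -0.2478  0.0279]
206 [ 0.4811 -0.2065  0.0265] [ 0.4855 -0.2273  0.0337] [ 0.4868 -0.2486  0.0264]
212 [ 0.4769 -0.2069  0.0266] [ 0.4815 -0.2279  0.0336] [ 0.4828 -0.2492  0.027 ]
218 [ 0.4729 -0.2075  0.0272] [ 0.4773 -0.2284  0.0335] [ 0.4788 -0.2498  0.028 ]
224 [ 0.4685 -0.2079  0.0269] [ 0.475  -0.2287  0.0406] [ 0.4748 -0.2504  0.0288]
230 [ 0.4644 -0.2084  0.0277] [ 0.473  -0.229   0.0478] [ 0.4718 -0.2505  0.0333]
236 [ 0.4598 -0.2089  0.0267] [ 0.4695 -0.2295  0.0493] [ 0.4659 -0.2519  0.0278]
242 [ 0.4555 -0.2094  0.027 ] [ 0.4654 -0.23    0.0491] [ 0.4616 -0.2526  0.0278]
248 [ 0.4513 -0.2099  0.0277] [ 0.4564 -0.2313  0.0342] [ 0.457  -0.2533  0.0273]
254 [ 0.446  -0.2104  0.0253] [ 0.4518 -0.2319  0.0335] [ 0.4526 -0.254   0.0273]
260 [ 0.4416 -0.2109  0.0256] [ 0.4457 -0.2328  0.0288] [ 0.4479 -0.2549  0.0265]
266 [ 0.4266 -0.2107 -0.0009] [ 0.4297 -0.235  -0.0014] [ 4.334e-01 -2.592e-01 -2.000e-04]
```

View pics/w1z.png

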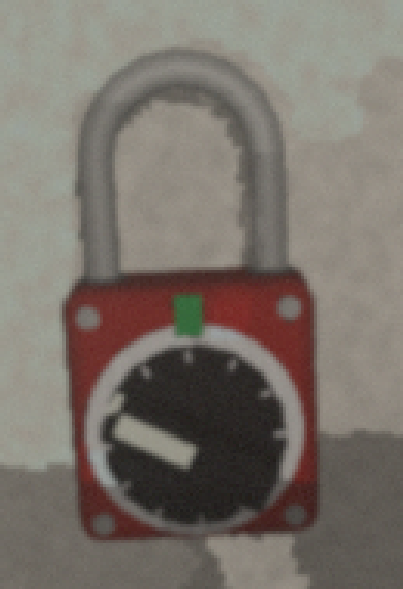

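Run:
```python
from h import *
c=load('w1')
z=lambda p:np.array(p)/3.1+[260,90]-0.3
S=ray(c,z([(88,317),(289,307),(295,514),(103,523)]),0.028)[:,:2]
print(S.round(4),S.mean(0)); 
u=(S[0]+S[1]-S[2]-S[3]); v=(S[0]+S[3]-S[1]-S[2]); print('yaw',np.arctan2(u[1],u[0]),np.arctan2(-v[0],v[1]),np.linalg.norm(u)/2,np.linalg.norm(v)/2)
p=ray(c,z([(193,458),(118,427)]),0.049)[:,:2]; d=p[1]-p[0]; ya=np.arctan2(d[1],d[0]); print('ptr',ya,np.linalg.norm(d), p)
g=ray(c,z([(188,316)]),0.028);print('green',g)
leg=ray(c,z([(99,200),(266,190),(190,60)]),0.014);print(leg)
```

```text
[[ 0.4909 -0.2042]
 [ 0.499  -0.2472]
 [ 0.452  -0.2561]
 [ 0.4439 -0.2129]] [ 0.47145432 -0.23009569]
yaw 0.18566214343494716 0.1848264321529167 0.04777380424977749 0.043897893577925284
ptr 1.2978705992062658 0.016857866827938214 [[ 0.46850269 -0.23022131]
 [ 0.47304673 -0.21398741]]
green [[ 0.4940492  -0.22572136  0.028     ]]
[[ 0.51470935 -0.20289489  0.014     ]
 [ 0.52188468 -0.2394679   0.014     ]
 [ 0.54689562 -0.21898504  0.014     ]]
```

Lock yaw is 0.185 rad, and the dial reads about 1.05, two notches from the mark. Next I look at the block from the same relative viewpoint.

Run:
```python
from h import *
manip.move_pose([0.456,0.126,0.15],down(-0.377-np.pi/2))
s=manip.state();print(s['clock'],s['joint_pos'])
c=snap('wrist','w2.png')
im=c['image'][100:300,220:420]
cv2.imwrite('pics/w2z.png',cv2.resize(im,None,fx=3,fy=3,interpolation=cv2.INTER_NEAREST))
```

```text
3.1083 [ 2.15682799e-01 -4.59509922e-02  2.11717771e+00 -4.26652864e-04
  1.07010886e+00  2.16398846e+00]
```

View pics/w2z.png

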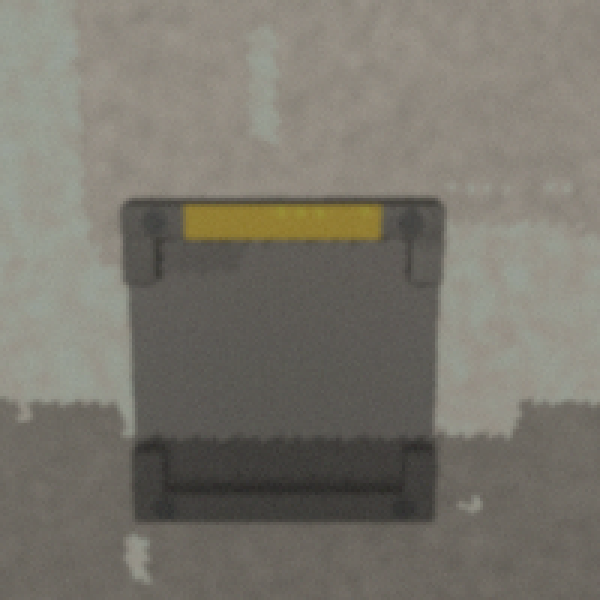

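Run:
```python
from h import *
c=load('w2')
z=lambda p:np.array(p)/3.+[220,100]-0.33
for Q in ([(122,203),(445,203),(434,521),(134,521)],[(154,222),(411,222),(404,508),(165,508)],[(183,206),(383,204),(383,239),(183,241)]):
    S=ray(c,z(Q),0.014)[:,:2]
    u=(S[0]+S[1]-S[2]-S[3]); v=(S[0]+S[3]-S[1]-S[2]); print(S.mean(0),'yaw',np.arctan2(u[1],u[0]),np.arctan2(-v[0],v[1]),np.linalg.norm(u)/2,np.linalg.norm(v)/2)
hsv=cv2.cvtColor(c['image'],cv2.COLOR_BGR2HSV)
m=cv2.inRange(hsv,(20,150,60),(35,255,255)); p=np.argwhere(m)[:,::-1]; W=ray(c,p,0.014)[:,:2]
print(len(p),cv2.minAreaRect((W*1000).astype(np.float32)))
P=cloud(c); print([P[v,320].round(4).tolist() for v in (172,200,220,240,268)])
```

```text
[0.45859811 0.12862147] yaw -0.3796543574514064 -0.37676507642581697 0.07947612625047101 0.07529696445532134
[0.45820358 0.12883762] yaw -0.3744699437275543 -0.3767648653915278 0.07156496964892727 0.05998484746964344
[0.49134122 0.1156955 ] yaw -0.38137355615015417 -0.3668171720271756 0.008148597142548062 0.04669709160713604
978 ((388.3248291015625, 151.2083282470703), (479.5653381347656, 225.93055725097656), 68.28999328613281)
[[0.4911, 0.1113, 0.0146], [0.4709, 0.1193, 0.0059], [0.4564, 0.125, 0.0041], [0.442, 0.1307, 0.0048], [0.4239, 0.1379, 0.0133]]
```

```bash
cat >> h.py <<'E'
LK=np.array([0.4715,-0.2301]); LY=0.185
BK=np.array([0.4584,0.1287]); BY=-0.377
def st(t=''):
    s=manip.state(); print(t,'t',round(s['clock'],2),'tcp',np.round(s['tool_pos'],4),'F',np.round(s['contact_force'],1),'M',np.round(s['moment'],2),'w',round(s['gripper_width'],4)); return s
E
python3 - <<'E'
from h import *
a=down(LY-np.pi/2)
manip.move_pose([*LK,0.09],a); st()
manip.move_linear([*LK,0.005],rate=0.12); st('down')
manip.set_gripper(0.04,force=25); st('grip')
manip.move_linear([*LK,0.10],rate=0.15); st('up')
c=snap('wrist','w3.png')
E
```

```text
t 4.52 tcp [ 0.4716 -0.2299  0.0901] F [-0.1  0.1  0. ] M [ 0.04  0.   -0.01] w 0.0878
down t 5.38 tcp [ 0.4722 -0.2302  0.0055] F [ 0.8 -0.2  0.9] M [ 0.01 -0.   -0.04] w 0.0883
grip t 5.96 tcp [ 0.4717 -0.2301  0.0054] F [0.1 0.4 3.2] M [0.29 0.08 0.05] w 0.0557
up t 6.74 tcp [ 0.4705 -0.2296  0.0988] F [-0.6  1.3 -3.7] M [0.02 0.06 0.02] w 0.0561
```

View pics/w3.png

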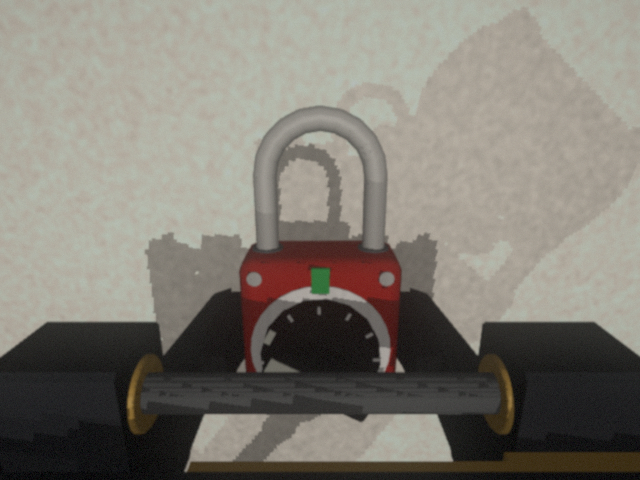

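The lock is held square and level, with its screws at (254,279) and (386,279). I'll use those to check where it sits in the tool.

Run:
```python
from h import *
c=load('w3'); s=manip.state()
S=ray(c,[(254,279),(386,279)],s['tool_pos'][2]+0.0226)[:,:2]
v=S[0]-S[1]; y=np.arctan2(-v[0],v[1]); e=np.array([np.cos(LY),np.sin(LY)]); n=np.array([-e[1],e[0]])
cen=S.mean(0)-0.024*e; d=cen-s['tool_pos'][:2]
print(np.linalg.norm(v),y,'off x',d@e,'off y',d@n, R.from_rotvec(s['tcp_rot']).as_matrix().round(3).tolist())
```

```text
0.043797080357971335 0.18610704736245384 off x -0.00028548640375422 off y -0.0003485265642330181 [[-0.003, 0.184, -0.983], [0.001, -0.983, -0.184], [-1.0, -0.002, 0.002]]
```

Run:
```python
from h import *
a=down(BY-np.pi/2); e=np.array([np.cos(BY),np.sin(BY)])
p=BK+0.0003*e
manip.move_pose([*p,0.08],a); st()
manip.move_linear([*p,0.026],rate=0.08); st('pre')
for z in (0.020,0.017,0.0145,0.012,0.0115):
    manip.move_linear([*p,z],rate=0.03); s=st(str(z))
    if s['contact_force'][2]>12: break
```

```text
t 8.14 tcp [0.4588 0.1281 0.0798] F [ 0.5 -0.5 -4. ] M [0.07 0.   0.03] w 0.0559
pre t 8.97 tcp [0.4591 0.1286 0.0262] F [-0.8 -0.1 -2.8] M [0.08 0.01 0.04] w 0.0558
0.02 t 9.32 tcp [0.4585 0.1286 0.0199] F [ 0.2  0.1 -4. ] M [0.04 0.01 0.03] w 0.0563
0.017 t 9.57 tcp [0.4584 0.1286 0.0168] F [-0.  -0.2 -4.7] M [0.07 0.01 0.01] w 0.0558
0.0145 t 9.82 tcp [0.4585 0.1286 0.0143] F [ 0.4  0.1 -4.2] M [0.06 0.07 0.03] w 0.0558
0.012 t 10.07 tcp [0.4584 0.1285 0.0118] F [-0.1  0.4 -4. ] M [ 0.08  0.02 -0.05] w 0.0559
0.0115 t 10.32 tcp [0.4587 0.1286 0.0115] F [ 0.5  0.6 -4.5] M [ 0.06  0.05 -0.03] w 0.056
```

Run:
```python
from h import *
a=down(BY-np.pi/2); e=np.array([np.cos(BY),np.sin(BY)])
s=manip.state();p=s['tool_pos'][:2]
manip.set_gripper(0.088); st('rel')
manip.move_linear([*BK,0.15],rate=0.2); st('up')
c=snap('wrist','w4.png')
im=c['image'][90:290,230:410]
cv2.imwrite('pics/w4z.png',cv2.resize(im,None,fx=3,fy=3,interpolation=cv2.INTER_NEAREST))
```

```text
rel t 10.95 tcp [0.4587 0.1286 0.0116] F [-0.  -0.9 -0.3] M [ 0.07 -0.01 -0.04] w 0.0879
up t 11.79 tcp [0.4575 0.1285 0.1489] F [0.3 0.2 0.2] M [ 0.04  0.03 -0.02] w 0.0882
```

View pics/w4z.png

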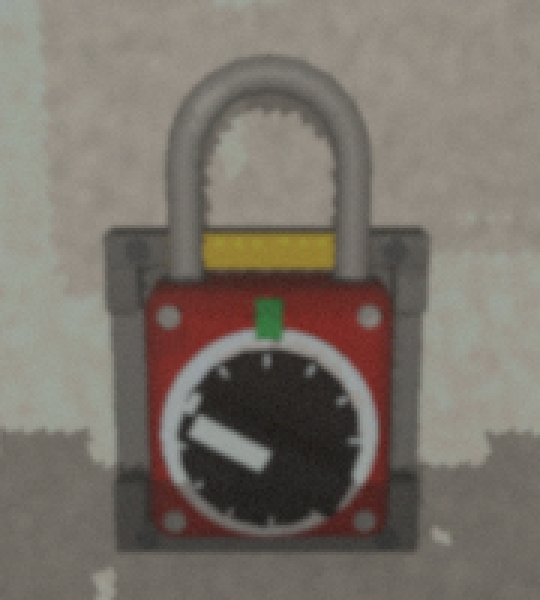

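The lock is in the pocket with the shackle over the yellow wall. The pointer runs from (268,462) to (195,427) in the zoom, which is left. Now for numbers on the seat and the pointer.

Run:
```python
from h import *
c=load('w4')
z=lambda p:np.array(p)/3.+[230,90]-0.33
S=ray(c,z([(168,317),(370,317),(366,521),(175,522)]),0.034)[:,:2]
u=(S[0]+S[1]-S[2]-S[3]); v=(S[0]+S[3]-S[1]-S[2]); y=np.arctan2(u[1],u[0]); e=np.array([np.cos(BY),np.sin(BY)]); n=np.array([-e[1],e[0]])
d=S.mean(0)-BK
print(S.mean(0),'yaw',y,np.arctan2(-v[0],v[1]),np.linalg.norm(u)/2,np.linalg.norm(v)/2,'rel pocket',d@e,d@n)
p=ray(c,z([(266,462),(196,429)]),0.055)[:,:2]; w=p[1]-p[0]; print('ptr',np.arctan2(w[1],w[0])-BY,p[0], 'axis exp',S.mean(0)-0.003*e)
P=cloud(c); m=redmask(c)>0; q=P[m]; q=q[(q[:,2]>0.027)&(q[:,2]<0.045)]; A=np.c_[q[:,:2]-BK,np.ones(len(q))]
print(np.linalg.lstsq(A,q[:,2],rcond=None)[0],np.median(q[:,2]))
```

```text
[0.45815806 0.12805399] yaw -0.37000909002038956 -0.3739440364583872 0.04790191666745468 0.044219854039749026 rel pocket 1.2873384738840501e-05 -0.000689711301456117
ptr 1.1105520644404805 [0.45597973 0.12974614] axis exp [0.45536874 0.12915838]
[-0.01050134  0.00047301  0.03239228] 0.032458629478931106
```

Run:
```python
from h import *
e=np.array([np.cos(BY),np.sin(BY)]); D=np.array([0.4555,0.1292])
A=lambda th: down(BY+th-np.pi/2)
manip.set_gripper(0.045)
manip.move_pose([*D,0.085],A(1.06)); s=st(); print(s['joint_pos'][5])
manip.move_linear([*D,0.0435],rate=0.08); st('down')
manip.set_gripper(0.0,force=25); st('grip')
manip.dwell(0.2); st('g')
for th in (0.785,0.524):
    manip.move_pose([*D,0.0435],A(th)); st(th)
manip.dwell(0.2)
for th in (0.262,0.0):
    manip.move_pose([*D,0.0435],A(th)); st(th)
manip.dwell(0.2); s=st('end'); print(s['joint_pos'][5])
```

```text
t 13.6 tcp [0.4558 0.1292 0.0853] F [-0.3 -0.6 -0.4] M [-0.04  0.03  0.04] w 0.0449
1.1127653016750156
down t 14.27 tcp [0.4555 0.1292 0.0434] F [-0.2  0.1  0.2] M [-0.01 -0.01 -0.02] w 0.0447
grip t 14.88 tcp [0.4557 0.1293 0.0438] F [-1.2 -0.4  2.2] M [-0.02  0.04 -0.01] w 0.0107
g t 15.07 tcp [0.4557 0.1293 0.0438] F [-0.6  0.9  2.9] M [-0.02  0.02 -0.03] w 0.0107
0.785 t 15.44 tcp [0.4558 0.1294 0.0437] F [-0.1  1.5  2. ] M [ 0.16  0.03 -0.07] w 0.0105
0.524 t 15.8 tcp [0.4558 0.1295 0.0438] F [-0.4  2.2  3.8] M [ 0.35  0.06 -0.1 ] w 0.011
0.262 t 16.36 tcp [0.4558 0.1295 0.0437] F [0.1 4.3 4.3] M [0.73 0.08 0.06] w 0.0101
0.0 t 16.72 tcp [0.4557 0.1295 0.0437] F [0.7 3.9 4.5] M [ 0.87  0.05 -0.  ] w 0.011
end t 16.92 tcp [0.4557 0.1295 0.0437] F [0.2 5.2 5.1] M [0.88 0.07 0.04] w 0.0111
2.167717975438217
```

Run:
```python
from h import *
manip.set_gripper(0.045); st('rel')
manip.set_gripper(0.088)
s=manip.state();manip.move_linear([*BK,0.15],rate=0.2); st('up')
c=snap('wrist','w5.png')
im=c['image'][90:290,230:410]
cv2.imwrite('pics/w5z.png',cv2.resize(im,None,fx=3,fy=3,interpolation=cv2.INTER_NEAREST))
```

```text
rel t 17.57 tcp [0.4555 0.1291 0.0434] F [ 0.2  0.6 -0. ] M [0.1  0.03 0.04] w 0.0451
up t 19.02 tcp [0.4578 0.1286 0.1493] F [-0.3  0.1  0.1] M [ 0.08  0.09 -0.05] w 0.088
```

View pics/w5z.png

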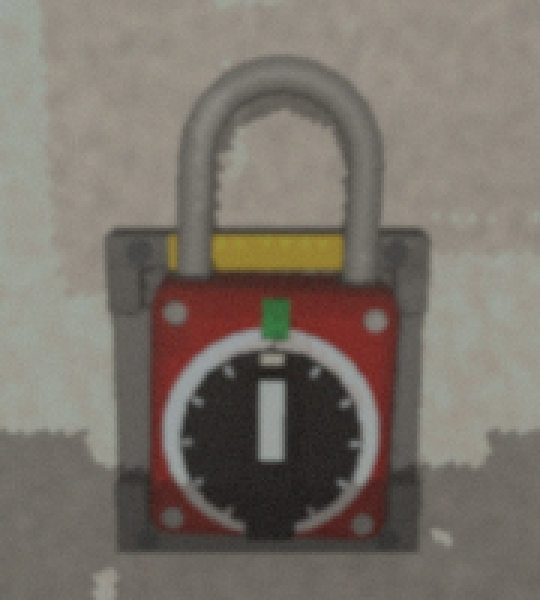

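The pointer stands near the green mark, with the bar from (271,462) to (271,380) in the zoom. The lock has yawed slightly clockwise within the pocket clearance. Now to measure the pointer against the lock axis.

Run:
```python
from h import *
c=load('w5')
z=lambda p:np.array(p)/3.+[230,90]-0.33
S=ray(c,z([(176,314),(376,321),(363,525),(173,518)]),0.034)[:,:2]
u=(S[0]+S[1]-S[2]-S[3]); v=(S[0]+S[3]-S[1]-S[2]); y=(np.arctan2(u[1],u[0])+np.arctan2(-v[0],v[1]))/2; e=np.array([np.cos(BY),np.sin(BY)]); n=np.array([-e[1],e[0]])
d=S.mean(0)-BK
print(S.mean(0),'yaw',np.arctan2(u[1],u[0]),np.arctan2(-v[0],v[1]),'rel pocket',d@e,d@n)
hsv=cv2.cvtColor(c['image'],cv2.COLOR_BGR2HSV)[90:290,230:410]
m=((hsv[...,1]<60)&(hsv[...,2]>135)).astype(np.uint8); m[:124//1]=m[:124]
n_,l,s_,ce=cv2.connectedComponentsWithStats(m)
for k in range(1,n_):
    if s_[k,4]>40: print(s_[k],ce[k])
for T,B in [((271,380),(271,462))]:
    p=ray(c,z([B,T]),0.055)[:,:2]; w=p[1]-p[0]; print('ptr',np.arctan2(w[1],w[0])-y, np.linalg.norm(w),p[0],S.mean(0)-.003*e)
    print('tip/green', ray(c,z([(276,320)]),0.034)[0][:2])
P=cloud(c); m=redmask(c)>0; q=P[m]; q=q[(q[:,2]>0.027)&(q[:,2]<0.045)]; A=np.c_[q[:,:2]-BK,np.ones(len(q))]
print(np.linalg.lstsq(A,q[:,2],rcond=None)[0],np.median(q[:,2]))
```

```text
[0.45819284 0.12773312] yaw -0.41409389762443083 -0.4139728891337513 rel pocket 0.00016332514551567267 -0.0009752402076530825
[    0     0   180   156 15526] [89.60060544 60.71853665]
[  72   37   43   38 1319] [93.41698256 57.90598939]
[ 55 110  35  51 347] [ 66.00864553 129.22190202]
[ 94 110  32  51 324] [114.9537037  130.24382716]
[ 87 128   7  25 174] [ 89.98275862 139.93103448]
[ 31 190   8  10  64] [ 34.65625  194.609375]
ptr 0.037362572717019704 0.01768520480132725 [0.45583604 0.1288979 ] [0.45540352 0.12883752]
tip/green [0.47959962 0.11832246]
[-0.00960895  0.00127943  0.03236099] 0.032468218033051666
```

Run:
```python
from h import *
y=-0.405; e=np.array([np.cos(y),np.sin(y)]); a=down(y-np.pi/2)
C=np.array([0.4582,0.1277]); p=C+0.054*e
manip.move_pose([*p,0.07],a); st()
manip.move_linear([*p,0.009],rate=0.1); st('down')
manip.set_gripper(0.035,force=25); s=st('grip')
f0=s['contact_force']
for d in (0.004,0.008,0.012,0.016,0.020,0.023,0.025,0.0265):
    manip.move_linear([*(p+d*e),0.009],rate=0.04); s=st(d); f=(s['contact_force']-f0)[:2]@e; print('  pull',round(-f,1))
    if f<-12: break
```

```text
t 19.55 tcp [0.5058 0.1061 0.0681] F [0.4 0.5 0.8] M [ 0.04  0.04 -0.03] w 0.0882
down t 20.31 tcp [0.5084 0.1067 0.0097] F [-0.2  0.8 -0.7] M [0.05 0.06 0.02] w 0.0879
grip t 21.03 tcp [0.5079 0.1065 0.0091] F [-0.9  1.5  0.6] M [ 0.14  0.08 -0.01] w 0.0447
0.004 t 21.28 tcp [0.5118 0.1048 0.009 ] F [0.  0.5 0.7] M [ 0.24 -0.02  0.03] w 0.0453
  pull -1.2
0.008 t 21.53 tcp [0.5157 0.1031 0.009 ] F [0.8 0.6 0.7] M [0.24 0.04 0.03] w 0.0447
  pull -1.9
0.012 t 21.78 tcp [0.5193 0.1015 0.009 ] F [-0.3  0.6  0.8] M [ 0.17 -0.03 -0.06] w 0.0447
  pull -0.9
0.016 t 22.03 tcp [0.5229 0.0999 0.009 ] F [0.2 0.3 0.7] M [ 0.13 -0.    0.06] w 0.0448
  pull -1.4
0.02 t 22.28 tcp [0.5265 0.0983 0.009 ] F [-0.2 -0.5  0.7] M [0.07 0.07 0.02] w 0.045
  pull -1.4
0.023 t 22.53 tcp [0.5291 0.0972 0.009 ] F [-0.5  0.4  0.8] M [ 0.09  0.11 -0.03] w 0.0451
  pull -0.8
0.025 t 22.78 tcp [0.5303 0.0966 0.0088] F [-1.8  1.2  1.4] M [0.42 0.45 0.  ] w 0.0446
  pull 0.7
0.0265 t 23.03 tcp [0.5305 0.0965 0.0083] F [-5.1  3.9  0.7] M [ 0.78  0.71 -0.  ] w 0.0447
  pull 4.8
```

Run:
```python
from h import *
y=-0.405; e=np.array([np.cos(y),np.sin(y)]); p=np.array([0.4582,0.1277])+0.054*e
manip.move_linear([*(p+0.028*e),0.009],rate=0.04); st('28')
manip.dwell(0.2); st()
manip.set_gripper(0.088); st('rel')
manip.move_linear([*(BK+0.015*e),0.15],rate=0.2); st('up')
c=snap('wrist','w6.png')
im=c['image'][60:300,220:420]
cv2.imwrite('pics/w6z.png',cv2.resize(im,None,fx=2.5,fy=2.5,interpolation=cv2.INTER_NEAREST))
```

```text
28 t 23.28 tcp [0.5306 0.0964 0.0078] F [-7.   6.7  0.8] M [ 1.13  1.07 -0.06] w 0.0448
 t 23.48 tcp [0.5306 0.0964 0.0078] F [-6.2  6.   1.3] M [ 1.13  1.04 -0.03] w 0.0445
rel t 24.26 tcp [0.5336 0.0953 0.009 ] F [ 0.1 -0.3 -0.5] M [ 0.05  0.04 -0.04] w 0.0882
up t 25.19 tcp [0.4717 0.1226 0.1491] F [ 0.2 -0.9 -0.6] M [ 0.08 -0.01 -0.  ] w 0.0879
```

View pics/w6z.png

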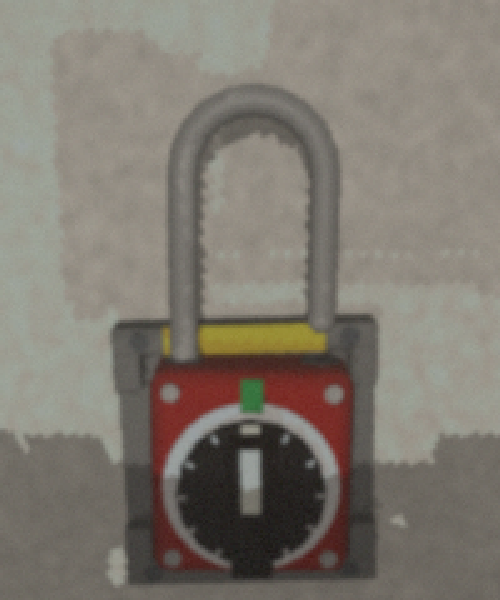

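The shackle is out. Its right leg end at about (318,328) is clear of the body and its bow reaches (253,84), with the pointer still at green. I'll check the travel.

Run:
```python
from h import *
c=load('w6'); c4=load('w4')
z=lambda p:np.array(p)/2.5+[220,60]-0.3
z4=lambda p:np.array(p)/3.+[230,90]-0.33
def f(c,Q,bow):
    S=ray(c,Q,0.034)[:,:2];u=(S[0]+S[1]-S[2]-S[3]);u/=np.linalg.norm(u); v=(S[0]+S[3]-S[1]-S[2]); C=S.mean(0)
    b=ray(c,bow,0.020)[0,:2]; print(C,np.arctan2(u[1],u[0]),np.arctan2(-v[0],v[1]),'bow dist',(b-C)@u)
    return C
f(c4,z4([(168,317),(370,317),(366,521),(175,522)]),z4([(269,57)]))
C=f(c,z([(169,394),(333,394),(328,559),(171,558)]),z([(253,84)]))
e=np.array([np.cos(BY),np.sin(BY)]);n=np.array([-e[1],e[0]]);print((C-BK)@e,(C-BK)@n)
p=ray(c,z([(250,514),(249,450)]),0.055)[:,:2]; w=p[1]-p[0]; print('ptr abs',np.arctan2(w[1],w[0]))
```

```text
[0.45815806 0.12805399] -0.37000909002038956 -0.3739440364583872 bow dist 0.07837956630381344
[0.45871305 0.12781896] -0.41332981557105225 -0.40810688793270633 bow dist 0.10269107276304253
0.0006154085859102268 -0.0007039224143249226
ptr abs -0.3902399948226606
```

Travel measures 24.3 mm, so the shackle is at its stop. Now I regrasp the body and lift.

Run:
```python
from h import *
y=-0.400; e=np.array([np.cos(y),np.sin(y)]); a=down(y-np.pi/2)
p=np.array([0.4587,0.1278])+0.002*e
manip.move_pose([*p,0.09],a); st()
manip.move_linear([*p,0.0115],rate=0.1); st('down')
manip.set_gripper(0.04,force=35); st('grip')
manip.move_linear([*p,0.03],rate=0.05); st('lift')
manip.move_linear([*p,0.145],rate=0.1); manip.dwell(0.5); st('up')
snap('wrist','w7.png'); snap('scene','s7.png'); c=snap('top','t7.png')
```

```text
t 25.6 tcp [0.4585 0.1264 0.0879] F [-0.  -0.2  0.7] M [ 0.06 -0.04 -0.02] w 0.0883
down t 26.53 tcp [0.4613 0.1272 0.0122] F [ 0.2 -0.5  0.5] M [ 0.09  0.02 -0.  ] w 0.0879
grip t 27.12 tcp [0.4607 0.1272 0.0117] F [-1.   1.6  1.5] M [0.3  0.06 0.06] w 0.0556
lift t 27.63 tcp [0.4602 0.1268 0.03  ] F [-1.1 -0.8 -3.9] M [ 0.14  0.04 -0.01] w 0.0558
up t 29.43 tcp [0.4605 0.127  0.1449] F [ 0.4 -0.1 -4.5] M [0.05 0.09 0.01] w 0.0559
```

View pics/w7.png

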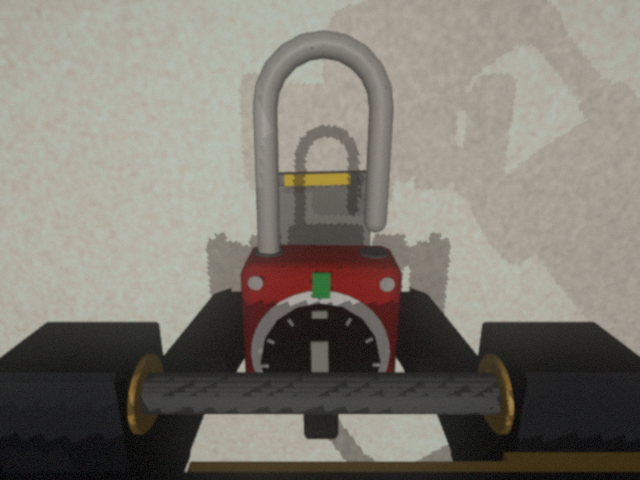

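View pics/s7.png

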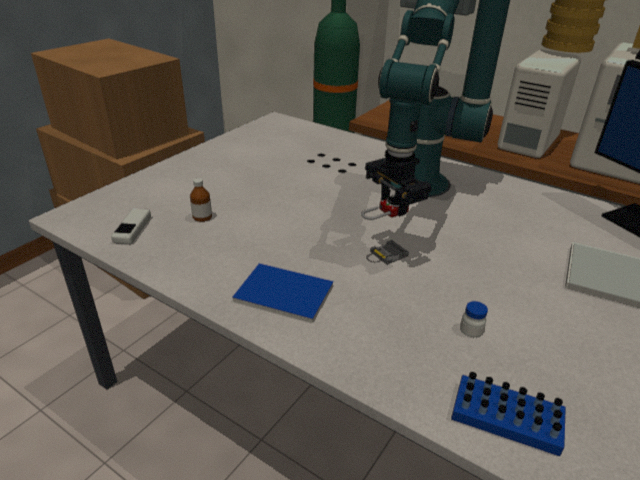

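The wrist view shows the open lock held square, with screws at (256,283) and (387,284), the pointer at the green mark and the free leg end at (375,226). In the scene view the bottle, jar and notebook haven't moved. Quick level check, then I hand in.

Run:
```python
from h import *
c=load('w7'); P=cloud(c); m=redmask(c)>0; q=P[m]; q=q[q[:,2]>0.158]; y=-0.4
d=q[:,:2]-q[:,:2].mean(0); E=np.c_[d@[np.cos(y),np.sin(y)],d@[-np.sin(y),np.cos(y)],np.ones(len(d))]
print('slopes',np.linalg.lstsq(E,q[:,2],rcond=None)[0],len(q))
a=P[100:210,264]; b=P[100:210,380]; print('leg z near/far',np.median(a[-15:,2]),np.median(a[:15,2]),np.median(b[-15:,2]),np.median(b[:15,2]))
s=st(); print(R.from_rotvec(s['tcp_rot']).as_matrix()[:,0].round(4))
order.close_job()
```

```text
slopes [ 0.20754014 -0.00155878  0.1653666 ] 7193
leg z near/far 0.1562916897616222 0.1565439629362017 0.15632167586151308 0.15626725386458948
 t 29.58 tcp [0.4606 0.127  0.145 ] F [ 0.1 -0.2 -3.5] M [ 0.07  0.04 -0.04] w 0.0558
[ 1.e-04  0.e+00 -1.e+00]
the job is handed in; nothing more can be done
```

The job is handed in at about 29.6 s of the 72 s. The arm is holding the open lock dial up, with its centre about 15.4 cm above the bench.

- **Placing:** I set the lock flat in the pocket with the shackle over the yellow wall and let go of it. Its centre measured within 1 mm of the pocket centre.
- **Dial:** I turned it two clicks clockwise. After release the pointer measured 0.02 to 0.04 rad from the lock's axis, inside the 0.15 rad release band. The lock yawed about 0.04 rad in the pocket clearance while I turned it.
- **Shackle:** I pulled it to its stop. It measured 24.3 mm of travel, the free leg is visibly clear of the body, and the pull force rose to about 9 N at the end.
- **Lift:** I regripped the body at 35 N. The shackle legs read the same height within about 0.3 mm along their length, and the tool axis is vertical.
- **Other objects:** The bottle, jar and notebook look unmoved in the scene view. I did not measure their positions again.

**Check that disagreed:** my slope fit on the red face gave 0.21 along the lock's length (0.00 across). I think the fit took in the visible red front face, because the leg heights contradict that much tilt, but I did not rerun it on the top face alone before handing in.

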